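# Strip a pipe strainer for cleaning

### The job

Take the pipe strainer apart for cleaning: push the bar on its lid round anticlockwise (seen from above) until you feel it come up against its stop, where the lid lets go; lift the lid off and stand it bar-up in the drip tray, then draw the basket out by its bail and stand it upright in the tray beside the lid. Set both down without dropping or tipping them over, and leave the carton, the tape roll and the spanner where they are.

Things in the scene. Friction and masses are not known exactly. Their poses are not given: they have to be found in the camera images.
- housing: Grey cast strainer pot bolted to the bench, does not move; 124 mm across, its mouth (top edge) 142 mm above the bench, on a 130 x 130 mm foot. Two flanged pipe stubs stand out along its +x and -x to 108 mm from the pot's axis, flanges 88 mm across, centred 60 mm up. Origin: on the pot's axis at bench level, z up. Inner floor 12 mm above the bench.
- mouth (a point): Centre of the pot's mouth, 142 mm above the bench. The opening is 88 mm across in its top 24 mm and 104 mm below that, so fingers going in can be only partly open (under about 80 mm over their backs).
- lid: Bright metal lid in the pot's mouth, 0.45 kg. Origin: centre of its underside, z up, x along its bar; at the start 124 mm up, on the pot's axis, 2 mm side play. Plug 84 mm across (z 6 to 18 mm) with 3 lugs under it reaching 98 mm (z 0 to 6 mm), brim 120 mm across (z 18 to 26 mm, resting on the mouth), solid bar on top: 130 mm long along x, 14 mm wide, z 26 to 52 mm.
- lid_bar (a point): Top middle of the lid's bar (lid z 52 mm). Lid locked at first, lifts only 3 mm. Turns anticlockwise from above (yaw growing) with a few newtons on the bar's side 50 mm out, by 0.85 to 1.5 rad (different each time; not to be seen or worked out from poses) to a hard stop. It lifts straight out only in the last 0.12 rad before the stop.
- basket: Perforated steel basket standing loose on the pot's inner floor, hidden until the lid is off; 0.35 kg. Origin: centre of its underside, z up. 80 mm across, rim at z 84 mm; a stiff upright bail spans it along the basket's x and may point any way.
- bail (a point): Top middle of the basket's bail (basket z 114 mm, at first 16 mm below the pot's mouth). The bail's level bar is 62 mm long along basket x, 8 mm thick along y, 10 mm high, with free space below it down to the rim.
- tray: Shallow grey plastic drip tray fixed on the bench, 220 mm along its x, 340 mm along its y, 18 mm high, walls 4 mm, floor 4 mm thick. Origin: centre of its underside. The lid's brim (22 mm up when the lid stands in the tray) clears the walls.
- carton: Bystander: open cardboard carton of white fittings, 100 x 140 x 80 mm, at the far side of the bench. Origin: centre of its underside.
- tape: Bystander: roll of yellow tape lying flat, 96 mm across, 50 mm high, at the far side. Origin: centre of its underside.
- spanner: Bystander: steel spanner 180 mm long lying flat at the far side. Origin: under its middle.
There are look-alikes about, which are no part of the job. What is meant by the lid is not purple, and is the smaller of those in its own colour.

How it is judged:
On the way, in this order (a step that is already met when the one before it is completed fails the run):
1. the lid is off the pot and stands bar-up and let go in the tray, while the basket is still in the pot (x of lid in the frame of tray between -0.08 and 0.08 m and y of lid in the frame of tray between -0.14 and 0.14 m and height (world z) of lid below 0.009 m and angle between lid's own z axis and vertical below 0.1 rad and linear speed of lid below 0.02 m/s and contact force between the fingers and lid below 0.1 N and horizontal distance between basket and housing below 0.02 m), for 0.2 s.
2. the basket is drawn up clear of the pot's mouth (height (world z) of basket above 0.142 m), for 0.05 s.
At the end, for the whole second after the job is handed in: Lid bar-up (axis within 80 mm of the tray's centre along tray x, 140 mm along y) and basket upright (within 85 and 145 mm) on the tray's floor: within 0.1 rad of level, undersides under 9 mm above the bench, slower than 20 mm/s, let go (x of lid in the frame of tray between -0.08 and 0.08 m and y of lid in the frame of tray between -0.14 and 0.14 m and height (world z) of each of lid, basket below 0.009 m and angle between each of lid, basket's own z axis and vertical below 0.1 rad and linear speed of each of lid, basket below 0.02 m/s and contact force between the fingers and lid below 0.1 N and x of basket in the frame of tray between -0.085 and 0.085 m and y of basket in the frame of tray between -0.145 and 0.145 m and contact force between the fingers and basket below 0.1 N); the robot touches nothing.
It fails at once if the lid or the basket is dropped (moving faster than 0.7 m/s out of the fingers) ((linear speed of lid above 0.7 m/s and contact force between the fingers and lid below 0.1 N) or (linear speed of basket above 0.7 m/s and contact force between the fingers and basket below 0.1 N)).
It fails at once if the lid or the basket is tipped over (more than 0.7 rad) (angle between any of lid, basket's own z axis and vertical above 0.7 rad).
It fails at once if the carton, the tape roll or the spanner is moved by more than 20 mm (distance of any of carton, tape, spanner from where it was at the start of the episode above 0.02 m).
It also fails if it takes over 72 s, if anything falls off the work surface, if the arm or the gripper's body presses on something with over 40 N, if the wrist force passes 120 N, or if a joint passes its speed limit or range.

### The arm

A 7-joint arm with a two-finger parallel gripper is mounted at the origin on the work surface. World frame = base frame: x ahead of the robot, y to its left, z up, the work surface at z = 0. Lengths are in m, angles in rad, forces in N, time in s.
With the tool pointing down it reaches from about 0.425 to 1.025 m from the base axis. Payload 3.6 kg.
Tool frame: the origin (TCP) lies between the finger pads; the fingertips stand 14 mm ahead of it and the grasp point (between the pads) lies 5 mm behind it; x points along the fingers, y is the direction in which the jaws open and shut, and the axes are right-handed (so a half turn about x gives the same grasp; the last joint's range is limited). The gripper opens to 85 mm and grips with 20 to 120 N. Pads are 22 mm wide; open, the fingers measure 114 mm over their backs; the gripper's body (76 mm by 85 mm) begins 54 mm behind the grasp point. The pads swing forward as they close: fully open they stand 13 mm farther back than shut.
Start: joints at [1.075, 0.591, 0.048, 1.609, -0.033, 0.943, -0.034], TCP at [0.284, -0.667, 0.245] pointing down, gripper open.
Joint ranges: [-2.69, 2.69], [-0.47, 2.24], [-1.27, 1.36], [0.19, 2.51], [-1.53, 4.68], [0.08, 2.07], [-3.09, 3.09]. Speed limits (rad/s): [2.57, 2.57, 3.14, 3.14, 3.14, 3.14, 3.14].

### API

Orientations are given as a rotation vector (axis times angle).
In Python, from cell import env, camera, camera_params, workorder gives the robot as it stands.
- The arm moves only by the shell command python3 -m creep 'ROWS' [OPENING]. ROWS is text: rows parted by semicolons, each of 6 numbers parted by spaces: the shift along the tool's x, y, z in mm, then the turn, a rotation vector about the tool's x, y, z in rad. In form: dx dy dz rx ry rz; .... A call has 1 to 5 rows; each row shifts and turns the commanded pose from where the row before left it, along the tool's axes as they then stand; what a row does not reach is not made up. A row lasts 1/8 s, in which the tool goes at most 62.5 mm and 10.7 degrees, less where a joint would pass 70% of its speed; a pose out of reach is approached as far as the arm can. A call with a gripper value outside its range is refused whole. OPENING is the opening in per cent of the stroke, from 0 (shut) to 100 (fully open), set as the call begins (- or left out, the last holds). The fingers move at their own pace and stop on an object; the grip force is fixed at half the most. Time passes only in rows, so rows that do not move let the fingers close. It gives the time, the measured TCP pose, the force and the opening at its end, in the units of the state.
- env.observe(): the state, without advancing time (a new reading comes with each control period).
- camera(name): name is "side" or "top"; returns the picture (480x640x3 uint8, red, green, blue); there is no depth.
- camera_params(name): a dict with "K" (3x3 intrinsics, pixels), "distortion" ([k1, k2, p1, p2, k3] as OpenCV has them; the pictures are not rectified), "rvec" (rotation vector, rad) and "tvec" (3), from world to camera coordinates, as OpenCV has them. Camera axes: x right, y down, z forward; pixel columns grow to the right and rows downward; lengths in m; the calibration is good to about 2 mm. A picture is of the moment at which its call begins. camera_params takes no time and is no camera call.
- workorder.close_job(): hands the job in, once; it reports no verdict.
The state is a dict: "time": time; "joint_positions": joint angles; "joint_vel": joint speeds; "joint_efforts": joint torques, N m; "ee_pos": TCP position; "ee_rot": TCP orientation; "wrist_force": force on the tool from outside, world axes, zero at the start; "wrist_torque": the same for the moment, N m; "opening": finger opening in m.
Only numpy, scipy, OpenCV 4.12 (cv2) and the standard library are available. Lean on these libraries where they do the work, as an engineer would, in place of code of your own. Each camera call takes 0.05 s, during which the arm holds its last target.

## Working session

There is one attempt and no reset: what is moved stays moved. The work goes in short steps, Python scripts to look and compute and a shell command to move; the robot and the scene stay as the last step left them, time stands still between calls to the robot, and variables do not carry over. Pictures are saved under pics/ and viewed, and the job is handed in when it is done.

```bash
ls; mkdir -p pics
python3 - <<'E'
from cell import env,camera,camera_params
import cv2
for n in("side","top"):
    cv2.imwrite(f"pics/{n}0.png",camera(n)[:,:,::-1]); print(n,camera_params(n))
print(env.observe())
E
```

```text
pics
side {'K': array([[434.63052016,   0.        , 318.26225296],
       [  0.        , 434.63052016, 239.07803286],
       [  0.        ,   0.        ,   1.        ]]), 'distortion': array([-0.05566935,  0.        ,  0.        ,  0.        ,  0.        ]), 'rvec': array([ 0.65572115, -2.40485418,  1.37970463]), 'tvec': array([0.43006921, 0.27683746, 0.79371876])}
top {'K': array([[575.40489688,   0.        , 307.28296032],
       [  0.        , 575.40489688, 244.80433953],
       [  0.        ,   0.        ,   1.        ]]), 'distortion': array([-0.06573611,  0.        ,  0.        ,  0.        ,  0.        ]), 'rvec': array([ 2.12978824, -2.15143529,  0.14337159]), 'tvec': array([-0.07304715,  0.5758447 ,  1.26504977])}
{'time': 0.1, 'joint_positions': array([ 1.07552971,  0.59203562,  0.0482717 ,  1.60970914, -0.0333038 ,
        0.94270366, -0.0337117 ]), 'joint_vel': array([-0.00269251, -0.00202938,  0.00021028, -0.00164786, -0.00027023,
       -0.0006665 ,  0.00020857]), 'joint_efforts': array([ 4.36524278e-03, -5.49994791e+01,  1.55348875e+00, -1.98824573e+01,
        9.72288544e-03,  3.82661427e-03, -2.76227627e-07]), 'ee_pos': array([ 0.28325279, -0.66658738,  0.24424277]), 'ee_rot': array([ 2.00083017,  0.4096616 , -2.00185414]), 'wrist_force': array([ 0.3624959 , -1.17325107, -0.13061729]), 'wrist_torque': array([ 0.04442867,  0.02387471, -0.01092664]), 'opening': 0.08492008792751289}
```

View pics/side0.png

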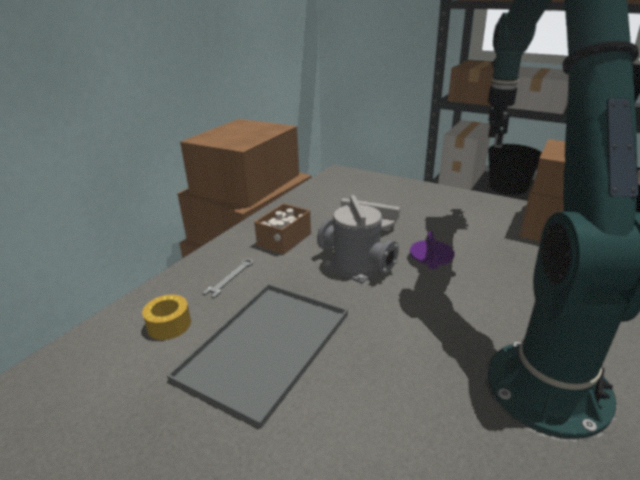

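View pics/top0.png

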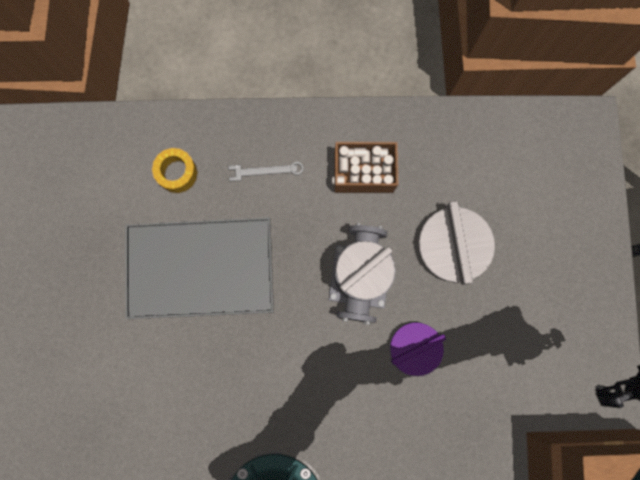

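Candidates for the lid, in the top view, are the white disc in the pot (365,270), a bigger white disc on the bench (457,244), and a purple disc (417,348). The one in the pot fits: it is not purple and is the smaller of the two white ones. I'll confirm this in an enlarged crop and measure.

```bash
cat > h.py <<'E'
import numpy as np,cv2
from cell import env,camera,camera_params
from scipy.spatial.transform import Rotation as R
def ray(n,uv):
    p=camera_params(n);M=R.from_rotvec(p['rvec']).as_matrix()
    q=cv2.undistortPoints(np.array(uv,float).reshape(-1,1,2),p['K'],p['distortion']).reshape(-1,2)
    d=np.c_[q,np.ones(len(q))]@M; return -M.T@p['tvec'],d
def onz(n,uv,z):
    c,d=ray(n,uv);return (c+d*((z-c[2])/d[:,2])[:,None])
def proj(n,P):
    p=camera_params(n);return cv2.projectPoints(np.array(P,float).reshape(-1,1,3),p['rvec'],p['tvec'],p['K'],p['distortion'])[0].reshape(-1,2)
def st():
    o=env.observe();m=R.from_rotvec(o['ee_rot']).as_matrix()
    print('t',round(o['time'],2),'p',o['ee_pos'].round(4),'x',m[:,0].round(3),'y',m[:,1].round(3),'z',m[:,2].round(3),'F',o['wrist_force'].round(1),'op',round(o['opening'],4),'q',o['joint_positions'].round(2))
    return o,m
E
python3 - <<'E'
from h import *
a=cv2.imread('pics/top0.png')
crop=a[190:400,310:520];cv2.imwrite('pics/crop0.png',cv2.resize(crop,None,fx=2.8,fy=2.8,interpolation=cv2.INTER_CUBIC))
hsv=cv2.cvtColor(a,cv2.COLOR_BGR2HSV)
m=((hsv[...,2]>150)&(hsv[...,1]<60)).astype(np.uint8)*255
cs,_=cv2.findContours(m,cv2.RETR_EXTERNAL,cv2.CHAIN_APPROX_NONE)
for c in cs:
    if cv2.contourArea(c)>300:
        h=cv2.convexHull(c);(u,v),e,_=cv2.fitEllipse(h); print((u,v),e,cv2.contourArea(c),'at z.15',onz('top',[(u,v)],.15), 'z26',onz('top',[(u,v)],.026))
# tray corners
print(onz('top',[(127,225),(270,220),(271,311),(129,317)],.018))
b=cv2.imread('pics/side0.png')
cv2.imwrite('pics/crop1.png',cv2.resize(b[170:300,290:480],None,fx=4,fy=4,interpolation=cv2.INTER_CUBIC))
st()
E
```

```text
(370.7426452636719, 274.2550048828125) (43.47814178466797, 61.69642639160156) 1520.0 at z.15 [[ 0.49632391 -0.21044312  0.15      ]] z26 [[ 0.50789259 -0.22274434  0.026     ]]
(355.88092041015625, 259.2115783691406) (28.11418342590332, 56.582115173339844) 901.5 at z.15 [[ 0.52792016 -0.18042982  0.15      ]] z26 [[ 0.5427977  -0.18958796  0.026     ]]
(439.4505310058594, 246.8175811767578) (36.42045593261719, 71.1986083984375) 1567.5 at z.15 [[ 0.55192439 -0.35494451  0.15      ]] z26 [[ 0.56931572 -0.38237837  0.026     ]]
(470.52362060546875, 239.85894775390625) (42.24399948120117, 87.07073974609375) 2154.0 at z.15 [[ 0.56586053 -0.42072497  0.15      ]] z26 [[ 0.5847113  -0.45504757  0.026     ]]
(262.6772766113281, 170.08743286132812) (19.046241760253906, 83.5557632446289) 380.0 at z.15 [[0.72072145 0.01327848 0.15      ]] z26 [[0.75578974 0.02440609 0.026     ]]
(353.1798400878906, 157.8047332763672) (30.78551483154297, 31.98328399658203) 434.5 at z.15 [[ 0.74528884 -0.17949116  0.15      ]] z26 [[ 0.7829299  -0.18855099  0.026     ]]
(374.2371520996094, 69.22241973876953) (42.
[... 286 characters left out ...]
-0.02558012  0.026     ]]
(209.39028930664062, 53.003475189208984) (79.05648040771484, 121.61560821533203) 3861.5 at z.15 [[0.99056359 0.13265238 0.15      ]] z26 [[1.0538906  0.15628119 0.026     ]]
(165.72573852539062, 8.669230461120605) (39.13663864135742, 80.08631896972656) 1243.0 at z.15 [[1.10137922 0.23452269 0.15      ]] z26 [[1.17631119 0.26881968 0.026     ]]
[[0.63016823 0.34430493 0.018     ]
 [0.63785095 0.00769229 0.018     ]
 [0.42704216 0.0054396  0.018     ]
 [0.4155318  0.33219443 0.018     ]]
t 0.1 p [ 0.2833 -0.6666  0.2442] x [-0.001  0.002 -1.   ] y [ 0.391 -0.92  -0.002] z [-0.92  -0.391  0.   ] F [ 0.4 -1.2 -0.1] op 0.0849 q [ 1.08  0.59  0.05  1.61 -0.03  0.94 -0.03]
```

View pics/crop0.png

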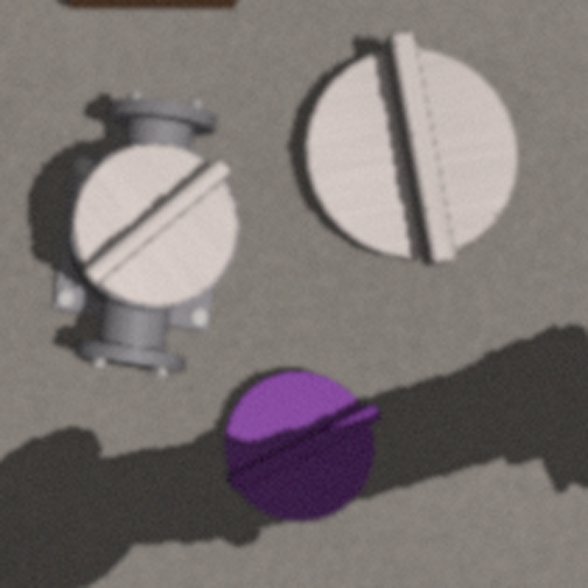

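View pics/crop1.png

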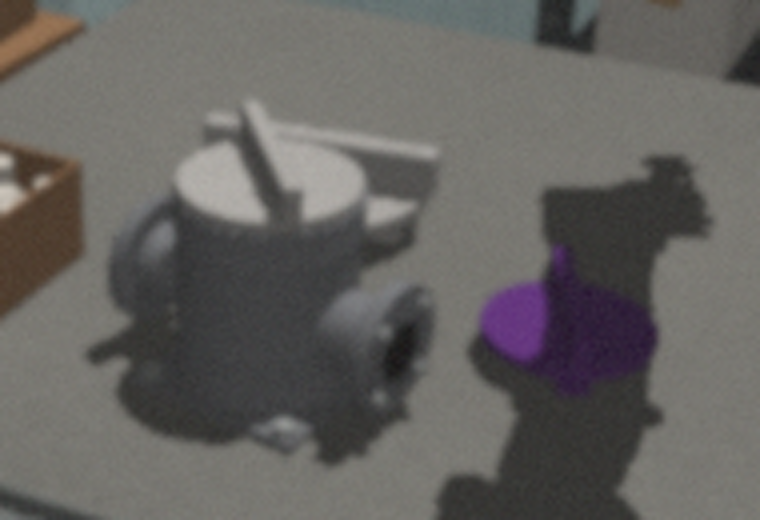

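In the crop, the white disc in the pot (365,270) is clearly smaller than the loose white one (457,244), so it is the lid meant. Next I'll measure its centre, the bar direction and the tray.

Run:
```python
from h import *
from scipy.optimize import least_squares
a=cv2.imread('pics/top0.png');hsv=cv2.cvtColor(a,cv2.COLOR_BGR2HSV)
m=((hsv[...,2]>140)&(hsv[...,1]<60)).astype(np.uint8)*255
m[:225]=0;m[312:]=0;m[:,:325]=0;m[:,402:]=0
cs,_=cv2.findContours(m,cv2.RETR_EXTERNAL,cv2.CHAIN_APPROX_NONE)
pts=np.vstack([c[:,0] for c in cs if cv2.contourArea(c)>200])
P=onz('top',pts,.15)[:,:2]
f=lambda s:np.hypot(*(P-s[:2]).T)-s[2]
s=least_squares(f,[.512,-.197,.06],loss='cauchy',f_scale=.001).x;print('lid c',s,'free r');
print(np.median(np.abs(f(s))))
uv=lambda x,y:(x/2.8+310-.3,y/2.8+190-.3)
e=onz('top',[uv(216,160),uv(230,172),uv(85,267),uv(98,283)],.176);print(e[:,:2])
A=(e[0]+e[1])/2;B=(e[2]+e[3])/2;print('bar mid',(A+B)/2,'len',np.linalg.norm(A-B),'ang',np.degrees(np.arctan2(*(A-B)[1::-1])))
# side check: brim ellipse
print('side proj of lid_bar & brim', proj('side',[[s[0],s[1],.176]]))
# tray: threshold lines
g=cv2.cvtColor(a,cv2.COLOR_BGR2GRAY)
cv2.imwrite('pics/tray0.png',cv2.resize(a[205:330,115:285],None,fx=4,fy=4,interpolation=cv2.INTER_CUBIC))
```

```text
lid c [ 0.50557652 -0.20027559  0.06043208] free r
0.0016367367233549243
[[ 0.54941135 -0.24198275]
 [ 0.54051286 -0.25188699]
 [ 0.47275433 -0.14556417]
 [ 0.46115476 -0.15470207]]
bar mid [ 0.50595833 -0.19853399  0.176     ] len 0.12432119299304012 ang -51.13644214269581
side proj of lid_bar & brim [[357.47605468 205.13962227]]
```

View pics/tray0.png

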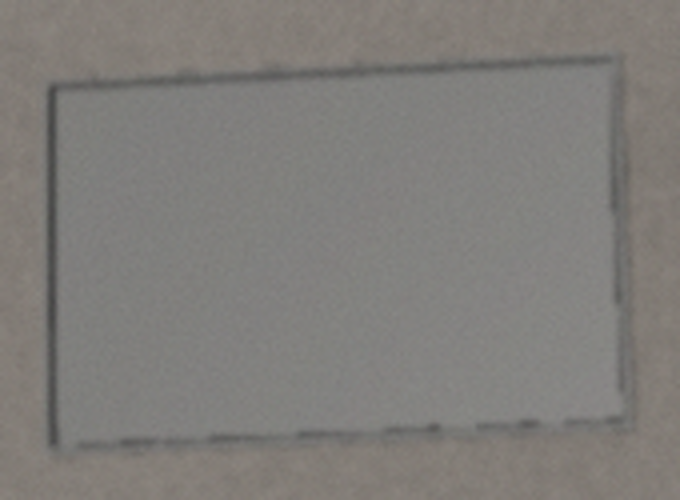

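The pot lid's centre is about (0.506, -0.200) and its bar lies at -51°. The tray centre is about (0.528, 0.172), with its corners in the crop at (50,85), (618,58), (628,428) and (52,447). I'll move above the lid and turn the jaws across the bar.

```bash
python3 -m creep '0 -34 -39 0 0 0; 0 -34 -39 0 0 0; 0 -34 -39 0 0 0; 0 -34 -39 0 0 0; 0 -34 -39 0 0 0' 100; python3 -m creep '0 -34 -39 0 0 0; 0 -34 -39 0 0 0; 0 -34 -39 0 0 0; 0 -34 -39 0 0 0; 0 -34 -39 0 0 0';python3 -m creep '0 0 0 0.185 0 0;0 0 0 0.185 0 0;0 0 0 0.185 0 0;0 0 0 0.185 0 0;0 0 0 0.185 0 0';python3 -m creep '0 0 0 0.185 0 0;0 0 0 0.185 0 0;0 0 0 0 0 0'; python3 -c "
from h import *
o,m=st()
print((m.T@(np.array([.506,-.1995,.166])-o['ee_pos'])*1000).round(1), np.degrees(np.arctan2(m[1,1],m[0,1])))
cv2.imwrite('pics/top1.png',camera('top')[:,:,::-1]);cv2.imwrite('pics/side1.png',cv2.resize(camera('side')[100:320,250:480,::-1],None,fx=3,fy=2.7))"
```

```text
time: 0.72
ee_pos: [0.3969, -0.4327, 0.245]
ee_rot: [2.001, 0.408, -2.001]
wrist_force: [0.6, -0.2, -0.4]
opening: 0.0854
time: 1.35
ee_pos: [0.5098, -0.2002, 0.2451]
ee_rot: [2.0, 0.408, -2.001]
wrist_force: [0.4, 0.1, 0.6]
opening: 0.0857
time: 1.98
ee_pos: [0.5091, -0.2016, 0.245]
ee_rot: [-1.923, 0.521, 1.924]
wrist_force: [-0.5, -0.0, -0.4]
opening: 0.0855
time: 2.35
ee_pos: [0.5092, -0.2015, 0.2449]
ee_rot: [-1.689, 0.807, 1.691]
wrist_force: [-0.9, -0.1, -0.3]
opening: 0.0852
t 2.35 p [ 0.5092 -0.2015  0.2449] x [-0.001 -0.    -1.   ] y [-0.778 -0.629  0.001] z [-0.629  0.778  0.   ] F [-0.9 -0.1 -0.3] op 0.0852 q [ 0.06  0.38  0.31  2.02 -0.17  0.76 -1.99]
[79.   1.2  3.6] -141.03926526501994
```

View pics/side1.png

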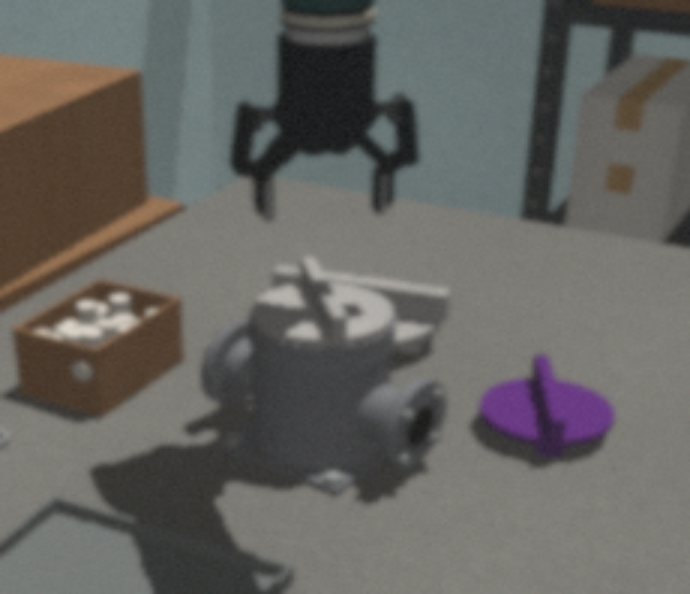

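```bash
python3 -m creep '15 1 3.5 0 0 0; 15 0 0 0 0 0; 15 0 0 0 0 0;15 0 0 0 0 0;0 0 0 0 0 0'; python3 -c "
from h import *
st()
cv2.imwrite('pics/side2.png',cv2.resize(camera('side')[130:290,290:430,::-1],None,fx=4,fy=3.7))"
```

```text
time: 3.08
ee_pos: [0.5055, -0.1994, 0.1836]
ee_rot: [-1.685, 0.809, 1.692]
wrist_force: [-0.3, 0.2, 0.8]
opening: 0.0856
t 3.08 p [ 0.5055 -0.1994  0.1836] x [-0.003  0.001 -1.   ] y [-0.779 -0.627  0.002] z [-0.627  0.779  0.003] F [-0.3  0.2  0.8] op 0.0856 q [ 0.09  0.46  0.28  2.08 -0.21  0.63 -1.96]
```

View pics/side2.png

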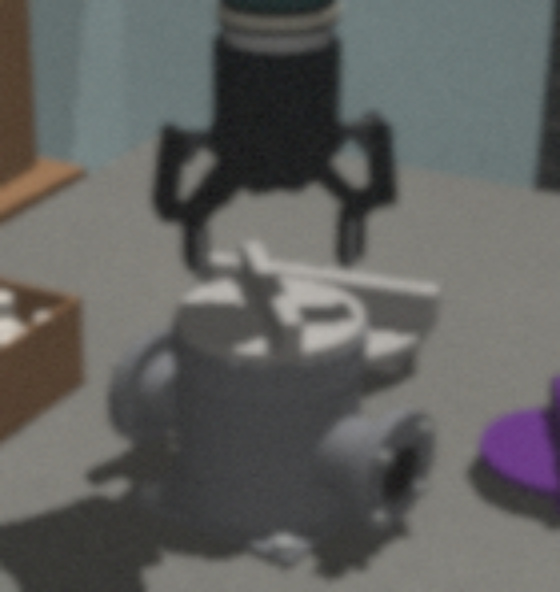

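The fingers straddle the bar, which sits at about (265,290) in the crop between fingers at x≈195 and x≈350. I'll lower and close.

```bash
python3 -m creep '8 0 0 0 0 0; 8 0 0 0 0 0; 0 0 0 0 0 0'; python3 -m creep '0 0 0 0 0 0; 0 0 0 0 0 0;0 0 0 0 0 0; 0 0 0 0 0 0;0 0 0 0 0 0' 0;  python3 -m creep '0 0 0 0 0 0; 0 0 0 0 0 0;0 0 0 0 0 0'; python3 -c "
from h import *
o,m=st();print(o['wrist_torque'])"
```

```text
time: 3.5
ee_pos: [0.5061, -0.1995, 0.1687]
ee_rot: [-1.687, 0.809, 1.69]
wrist_force: [0.1, 0.1, -1.1]
opening: 0.0849
time: 4.12
ee_pos: [0.5067, -0.1997, 0.1696]
ee_rot: [-1.689, 0.808, 1.688]
wrist_force: [-0.1, 1.3, 2.5]
opening: 0.0125
time: 4.5
ee_pos: [0.5067, -0.1997, 0.1696]
ee_rot: [-1.689, 0.808, 1.688]
wrist_force: [-1.4, 0.8, 5.4]
opening: 0.0123
t 4.5 p [ 0.5067 -0.1997  0.1696] x [ 0. -0. -1.] y [-0.779 -0.627 -0.   ] z [-0.627  0.779 -0.   ] F [-1.4  0.8  5.4] op 0.0123 q [ 0.1   0.49  0.27  2.09 -0.22  0.59 -1.95]
[0.12030114 0.1878982  0.0411756 ]
```

```bash
cat > s.py <<'E'
from h import *
o,m=st();print('yaw',np.degrees(np.arctan2(m[1,1],m[0,1])).round(2),'torque',o['wrist_torque'].round(3))
E
python3 -m creep '0 0 0 -0.1 0 0; 0 0 0 -0.1 0 0; 0 0 0 -0.1 0 0'; python3 s.py;python3 -m creep '0 0 0 -0.1 0 0; 0 0 0 -0.1 0 0; 0 0 0 -0.1 0 0'; python3 s.py
```

```text
time: 4.88
ee_pos: [0.507, -0.2002, 0.1696]
ee_rot: [-1.886, 0.574, 1.883]
wrist_force: [0.4, -0.3, 5.0]
opening: 0.0132
t 4.88 p [ 0.507  -0.2002  0.1696] x [ 0.001 -0.    -1.   ] y [-0.558 -0.83  -0.   ] z [-0.83   0.558 -0.001] F [ 0.4 -0.3  5. ] op 0.0132 q [ 0.16  0.48  0.18  2.08 -0.15  0.59 -1.72]
yaw -123.89 torque [-0.009  0.009 -0.178]
time: 5.25
ee_pos: [0.507, -0.2002, 0.1696]
ee_rot: [-2.066, 0.303, 2.064]
wrist_force: [0.7, -0.9, 3.3]
opening: 0.0124
t 5.25 p [ 0.507  -0.2002  0.1696] x [ 0.001 -0.    -1.   ] y [-0.287 -0.958  0.   ] z [-0.958  0.287 -0.001] F [ 0.7 -0.9  3.3] op 0.0124 q [ 0.22  0.47  0.09  2.08 -0.08  0.59 -1.49]
yaw -106.7 torque [-0.043  0.015 -0.134]
```

Friction torque is about 0.15 Nm with 0.6 rad turned. I'll go on in smaller steps.

```bash
for i in 1; do python3 -m creep '0 0 0 -0.1 0 0; 0 0 0 -0.1 0 0'; python3 s.py|tail -1;python3 -m creep '0 0 0 -0.05 0 0; 0 0 0 0 0 0'|head -1; python3 s.py|tail -1;python3 -m creep '0 0 0 -0.05 0 0; 0 0 0 0 0 0'|head -1; python3 s.py|tail -1; done
```

```text
time: 5.5
ee_pos: [0.507, -0.2002, 0.1696]
ee_rot: [-2.176, 0.1, 2.173]
wrist_force: [-0.1, -0.3, 4.2]
opening: 0.0124
yaw -95.24 torque [ 0.061  0.049 -0.156]
time: 5.75
yaw -92.52 torque [-0.066  0.021  0.054]
time: 6.0
yaw -89.68 torque [-0.105  0.031 -0.017]
```

```bash
python3 -m creep '0 0 0 -0.06 0 0; 0 0 0 0 0 0'|head -1; python3 s.py|tail -1;python3 -m creep '0 0 0 -0.06 0 0; 0 0 0 0 0 0'|head -1; python3 s.py|tail -1;python3 -m creep '0 0 0 -0.06 0 0; 0 0 0 0 0 0'|head -1; python3 s.py|tail -1
```

```text
time: 6.25
yaw -86.23 torque [0.022 0.051 0.026]
time: 6.5
yaw -82.79 torque [-0.046  0.062  0.028]
time: 6.75
yaw -79.72 torque [-0.115  0.055 -0.915]
```

The torque jumped to -0.9 Nm, so the stop may be here. One more small push should confirm it.

```bash
python3 -m creep '0 0 0 -0.04 0 0; 0 0 0 0 0 0'|head -1; python3 s.py|tail -1
python3 - <<'E'
from h import *
a=camera('top');cv2.imwrite('pics/top2.png',cv2.resize(a[190:350,290:450,::-1],None,fx=3.5,fy=3.5))
E
```

```text
time: 7.0
yaw -77.71 torque [ 0.073  0.091 -1.603]
```

View pics/top2.png

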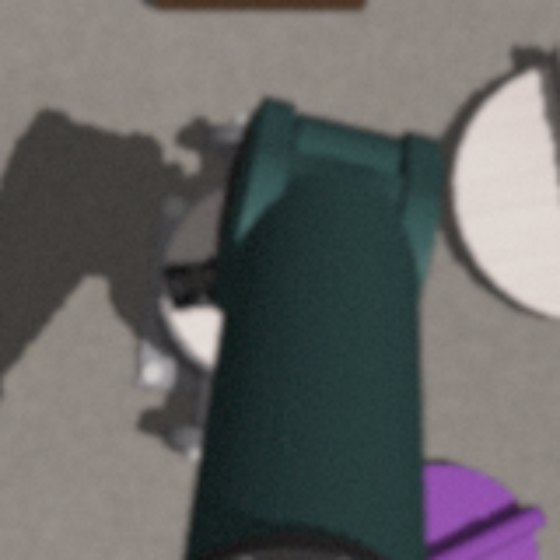

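Torque rose to -1.6 Nm, so the lid is at its hard stop about 1.07 rad round. I'll ease off 0.05 rad and lift gently.

```bash
python3 -m creep '0 0 0 0.05 0 0; 0 0 0 0 0 0'|head -1; python3 s.py|tail -1; python3 -m creep '-3 0 0 0 0 0;-3 0 0 0 0 0;0 0 0 0 0 0'|sed -n '1p;2p;4p;5p'; python3 s.py|tail -1
```

```text
time: 7.3
yaw -80.2 torque [-0.091  0.105 -0.662]
time: 7.68
ee_pos: [0.5064, -0.2002, 0.1749]
wrist_force: [3.0, -2.3, -9.6]
opening: 0.0129
yaw -79.97 torque [-0.66  -0.675 -0.844]
```

```bash
python3 -m creep '-4 0 0 0 0 0;-4 0 0 0 0 0;0 0 0 0 0 0'|sed -n '1p;2p;4p;5p'; python3 s.py|tail -1
python3 - <<'E'
from h import *
a=camera('side');cv2.imwrite('pics/side3.png',cv2.resize(a[130:290,290:430,::-1],None,fx=4,fy=3.7))
E
```

```text
time: 8.05
ee_pos: [0.5064, -0.2001, 0.1842]
wrist_force: [1.6, -2.5, -3.4]
opening: 0.0126
yaw -79.87 torque [-0.645 -0.306 -0.653]
```

View pics/side3.png

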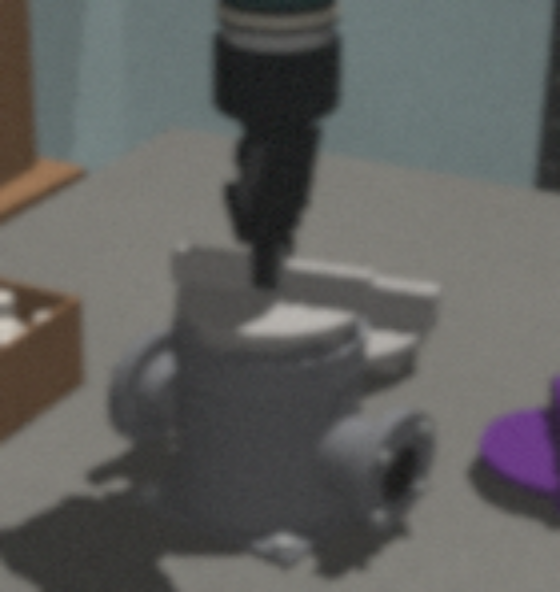

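```bash
python3 -m creep '-5 0 0 0 0 0;-5 0 0 0 0 0;0 0 0 0 0 0'|sed -n '1p;2p;4p;5p'; python3 s.py|tail -1
python3 - <<'E'
from h import *
a=camera('side');cv2.imwrite('pics/side4.png',cv2.resize(a[130:290,290:430,::-1],None,fx=4,fy=3.7))
E
```

```text
time: 8.48
ee_pos: [0.5061, -0.1987, 0.1937]
wrist_force: [-0.8, -0.6, -4.8]
opening: 0.0125
yaw -79.72 torque [-0.014 -0.005  0.042]
```

View pics/side4.png

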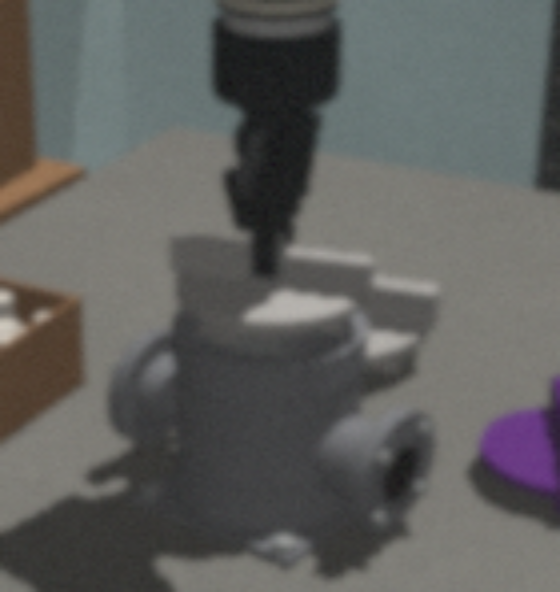

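The lid hangs free: the force is -4.8 N and the torques are near zero. I'll lift it, carry it over the far half of the tray, then look.

```bash
python3 -m creep '-12 0 0 0 0 0;-15 0 0 0 0 0; -8 0 0 0 0 0'|sed -n '1p;2p;4p;5p'; python3 -m creep '0 -20 -5 0 0 0;0 -35 -8 0 0 0;0 -35 -8 0 0 0;0 -35 -8 0 0 0;0 -35 -8 0 0 0'|sed -n '1p;2p;4p;5p';python3 -m creep '0 -35 -8 0 0 0;0 -35 -8 0 0 0;0 -35 -8 0 0 0;0 -35 -8 0 0 0;0 -35 -8 0 0 0'|sed -n '1p;2p;4p;5p';python3 -m creep '0 -35 -8 0 0 0;0 -35 -8 0 0 0;0 -20 -8 0 0 0;0 -10 -4 0 0 0; 0 0 0 0 0 0'|sed -n '1p;2p;4p;5p'; python3 s.py
python3 - <<'E'
from h import *
a=camera('side');cv2.imwrite('pics/side5.png',a[:,:,::-1])
a=camera('top');cv2.imwrite('pics/top5.png',a[:,:,::-1])
E
```

```text
time: 8.9
ee_pos: [0.5073, -0.2, 0.23]
wrist_force: [0.2, 0.1, -5.3]
opening: 0.0126
time: 9.52
ee_pos: [0.515, -0.0346, 0.229]
wrist_force: [0.2, 0.1, -5.9]
opening: 0.013
time: 10.15
ee_pos: [0.5235, 0.1447, 0.229]
wrist_force: [0.9, -0.7, -4.4]
opening: 0.0127
time: 10.78
ee_pos: [0.5336, 0.2466, 0.2283]
wrist_force: [0.1, -0.3, -4.9]
opening: 0.0125
t 10.78 p [0.5336 0.2466 0.2283] x [-0.    -0.001 -1.   ] y [ 0.176 -0.984  0.001] z [-0.984 -0.176  0.   ] F [ 0.1 -0.3 -4.9] op 0.0125 q [-0.43  0.44 -0.11  1.94  0.07  0.77 -1.97]
yaw -79.88 torque [-0.092  0.023 -0.004]
```

View pics/side5.png

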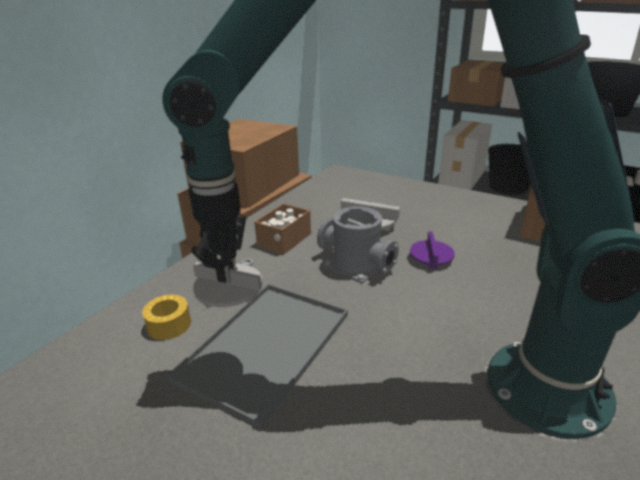

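View pics/top5.png

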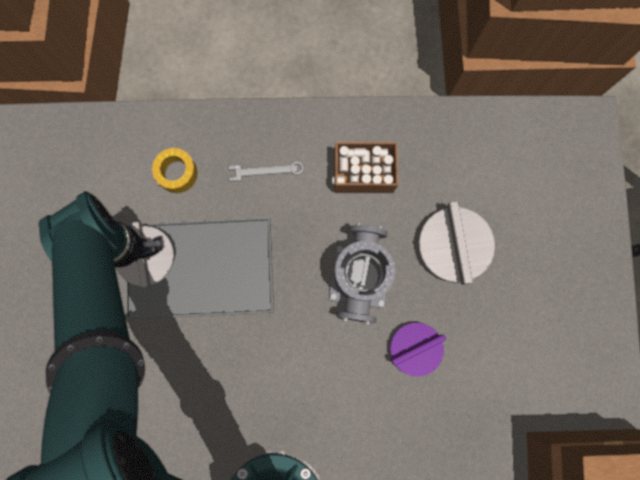

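The lid hangs over the tray. In the top view the pot is open, with the bail seen at (357,270). I'll check the lid's tilt.

Run:
```python
from h import *
a=cv2.imread('pics/side5.png');cv2.imwrite('pics/c5.png',cv2.resize(a[220:310,170:290],None,fx=6,fy=6,interpolation=cv2.INTER_CUBIC))
a=cv2.imread('pics/top5.png');cv2.imwrite('pics/c6.png',cv2.resize(a[225:320,320:410],None,fx=6,fy=6,interpolation=cv2.INTER_CUBIC))
```

```text
(no output)
```

View pics/c5.png

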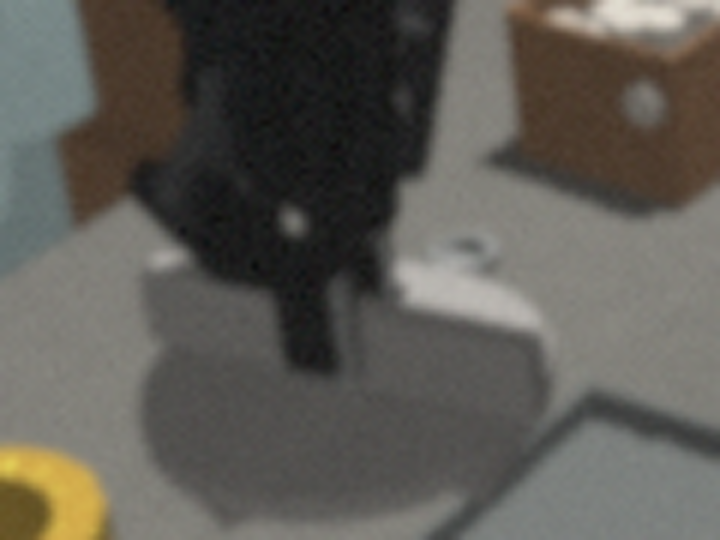

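View pics/c6.png

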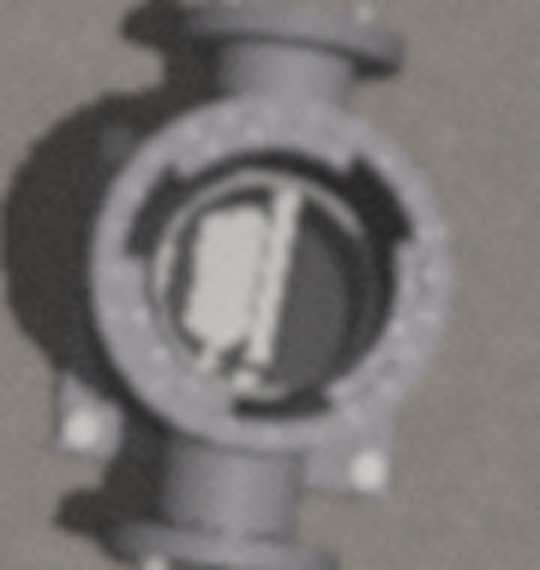

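The lid is level in the grip. The bail in the pot crop runs from (290,195) to (255,360). Now lowering.

```bash
python3 -m creep '15 0 3.5 0 0 0;25 0 3.5 0 0 0;30 0 0 0 0 0;30 0 0 0 0 0;25 0 0 0 0 0'|sed -n '1p;2p;4p;5p'; python3 -m creep '20 0 0 0 0 0;15 0 0 0 0 0;8 0 0 0 0 0; 4 0 0 0 0 0; 0 0 0 0 0 0'|sed -n '1p;2p;4p;5p';python3 s.py
```

```text
time: 11.5
ee_pos: [0.5256, 0.2442, 0.1013]
wrist_force: [0.4, -0.1, -5.4]
opening: 0.0128
time: 12.12
ee_pos: [0.5267, 0.2458, 0.0565]
wrist_force: [-0.3, -0.4, -5.4]
opening: 0.0129
t 12.12 p [0.5267 0.2458 0.0565] x [ 0.  0. -1.] y [ 0.176 -0.984 -0.   ] z [-0.984 -0.176 -0.   ] F [-0.3 -0.4 -5.4] op 0.0129 q [-0.46  0.69 -0.07  2.05  0.11  0.41 -2.02]
yaw -79.87 torque [-0.029 -0.043 -0.014]
```

```bash
python3 -m creep '3 0 0 0 0 0; 0 0 0 0 0 0'|sed -n '1p;2p;4p;5p'; python3 -m creep '2 0 0 0 0 0; 0 0 0 0 0 0'|sed -n '1p;2p;4p;5p';python3 -m creep '2 0 0 0 0 0; 0 0 0 0 0 0'|sed -n '1p;2p;4p;5p'
```

```text
time: 12.38
ee_pos: [0.5266, 0.2459, 0.0535]
wrist_force: [-0.4, -0.3, -5.4]
opening: 0.0128
time: 12.62
ee_pos: [0.5264, 0.2457, 0.0512]
wrist_force: [-0.0, 0.2, -4.7]
opening: 0.0126
time: 12.88
ee_pos: [0.5266, 0.2458, 0.0497]
wrist_force: [-1.5, -0.7, -0.4]
opening: 0.0125
```

Contact is starting: 4.7 N of the weight has been taken up.

```bash
python3 -m creep '1.5 0 0 0 0 0; 0 0 0 0 0 0'|sed -n '1p;2p;4p;5p';python3 s.py|tail -1
python3 - <<'E'
from h import *
a=camera('side');cv2.imwrite('pics/side7.png',cv2.resize(a[260:440,160:360,::-1],None,fx=4,fy=3.3))
E
```

```text
time: 13.12
ee_pos: [0.5266, 0.2458, 0.0496]
wrist_force: [-3.4, -2.1, 11.8]
opening: 0.0124
yaw -79.87 torque [-0.35   0.731  0.004]
```

View pics/side7.png

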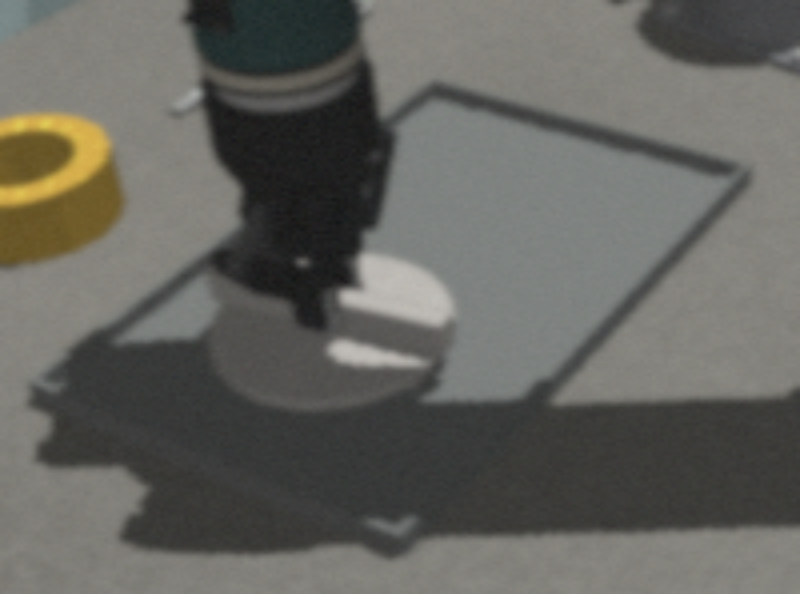

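The lid is down well inside the tray: the TCP is 49.6 mm up, as predicted, and the force is +12 N. Releasing and rising.

```bash
python3 -m creep '0 0 0 0 0 0; 0 0 0 0 0 0;0 0 0 0 0 0;0 0 0 0 0 0' 70|sed -n '1p;2p;4p;5p';python3 -m creep '-10 0 0 0 0 0;-20 0 0 0 0 0;-30 0 0 0 0 0;-40 0 0 0 0 0;-40 0 0 0 0 0'|sed -n '1p;2p;4p;5p'
python3 - <<'E'
from h import *
a=camera('side');cv2.imwrite('pics/side8.png',cv2.resize(a[260:440,160:360,::-1],None,fx=4,fy=3.3))
# bail
c=cv2.imread('pics/top5.png')
uv=lambda x,y:(x/6+320-.4,y/6+225-.4)
e=onz('top',[uv(290,193),uv(256,362)],.126)
print(e,e.mean(0),np.linalg.norm(e[0]-e[1]),np.degrees(np.arctan2(*(e[0]-e[1])[1::-1])))
# pot mouth centre from rim ellipse
print(onz('top',[uv((92+440)/2,(95+445)/2)],.142))
E
```

```text
time: 13.68
ee_pos: [0.5265, 0.2458, 0.0476]
wrist_force: [0.1, -0.2, -0.1]
opening: 0.0597
time: 14.3
ee_pos: [0.5263, 0.2456, 0.1895]
wrist_force: [-0.1, -0.3, 0.2]
opening: 0.0599
[[ 0.53572395 -0.20779734  0.126     ]
 [ 0.47626044 -0.19447464  0.126     ]] [ 0.50599219 -0.20113599  0.126     ] 0.06093769946383211 -12.628477783610247
[[ 0.50694038 -0.19731     0.142     ]]
```

View pics/side8.png

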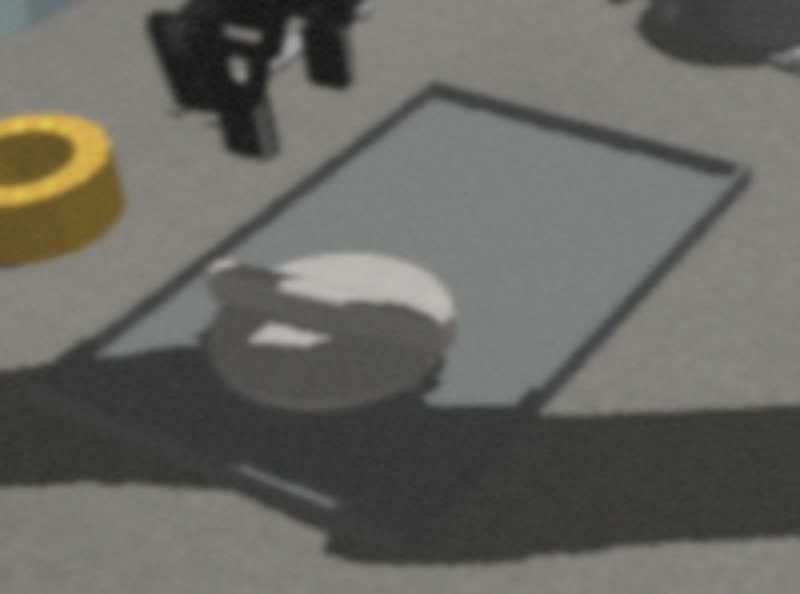

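The lid stands in the tray, bar up and let go. The bail is centred at about (0.506, -0.201) in direction -12.6°. I'll move above it, narrow the fingers and turn.

```bash
python3 -m creep '-15 20 5 0 0 0;-10 40 9 0 0 0;0 40 9 0 0 0;0 40 9 0 0 0;0 40 9 0 0 0' 45|sed -n '1p;2p;4p;5p';python3 -m creep '0 40 9 0 0 0;0 40 9 0 0 0;0 40 9 0 0 0;0 40 9 0 0 0;0 40 9 0 0 0'|sed -n '1p;2p;4p;5p';python3 -m creep '0 40 9 0 0 0;0 16 4 0 0 0;0 0 0 0.132 0 0;0 0 0 0.132 0 0; 0 0 0 0.132 0 0'|sed -n '1p;2p;4p;5p';python3 -m creep '0 0 0 0 0 0'>/dev/null; python3 s.py;python3 - <<'E'
from h import *
o=env.observe();m=R.from_rotvec(o['ee_rot']).as_matrix()
print((m.T@(np.array([.506,-.2005,.115])-o['ee_pos'])*1000).round(1))
E
```

```text
time: 14.98
ee_pos: [0.5163, 0.0583, 0.2125]
wrist_force: [0.2, 0.4, 0.7]
opening: 0.0386
time: 15.6
ee_pos: [0.5066, -0.146, 0.2124]
wrist_force: [0.6, 0.4, -0.4]
opening: 0.0386
time: 16.23
ee_pos: [0.5046, -0.2002, 0.2124]
wrist_force: [-0.6, 1.0, 0.2]
opening: 0.0385
t 16.35 p [ 0.5049 -0.2001  0.2125] x [-0.002  0.001 -1.   ] y [-0.215 -0.977 -0.   ] z [-0.977  0.215  0.002] F [ 1.4 -0.1  1.1] op 0.0382 q [ 0.26  0.41  0.04  2.05 -0.02  0.69 -1.47]
yaw -102.43 torque [ 0.02  -0.042  0.02 ]
[97.5  0.2 -1.3]
```

```bash
python3 -m creep '15 0 -1.3 0 0 0;20 0 0 0 0 0;20 0 0 0 0 0;10 0 0 0 0 0;0 0 0 0 0 0'|sed -n '1p;2p;4p;5p';python3 -m creep '10 0 0 0 0 0;10 0 0 0 0 0;6 0 0 0 0 0;6 0 0 0 0 0;0 0 0 0 0 0'|sed -n '1p;2p;4p;5p'
python3 - <<'E'
from h import *
a=camera('side');cv2.imwrite('pics/side9.png',cv2.resize(a[130:290,290:430,::-1],None,fx=4,fy=3.7))
E
```

```text
time: 16.98
ee_pos: [0.5063, -0.2009, 0.1467]
wrist_force: [0.7, 0.7, 0.1]
opening: 0.0384
time: 17.6
ee_pos: [0.5067, -0.201, 0.1153]
wrist_force: [-0.3, 0.5, 0.3]
opening: 0.0386
```

View pics/side9.png

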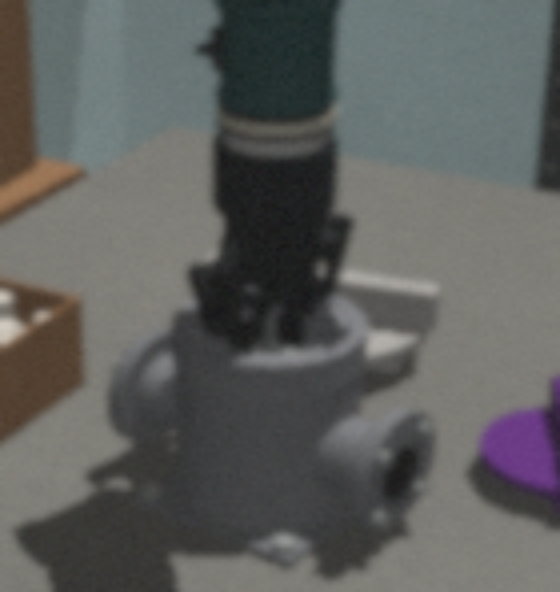

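The fingers are in the pot at the bail with no contact force. Close and lift.

```bash
python3 -m creep '0 0 0 0 0 0; 0 0 0 0 0 0;0 0 0 0 0 0; 0 0 0 0 0 0;0 0 0 0 0 0' 0|sed -n '1p;2p;4p;5p'; python3 s.py; python3 -m creep '-4 0 0 0 0 0;-6 0 0 0 0 0;0 0 0 0 0 0'|sed -n '1p;2p;4p;5p'; python3 s.py|tail -1
```

```text
time: 18.27
ee_pos: [0.5071, -0.2015, 0.1161]
wrist_force: [-1.3, -0.5, 3.3]
opening: 0.0068
t 18.27 p [ 0.5071 -0.2015  0.1161] x [ 0. -0. -1.] y [-0.218 -0.976  0.   ] z [-0.976  0.218 -0.   ] F [-1.3 -0.5  3.3] op 0.0068 q [ 0.27  0.56  0.03  2.11 -0.03  0.48 -1.46]
yaw -102.57 torque [-0.216  0.224  0.013]
time: 18.65
ee_pos: [0.5072, -0.201, 0.1261]
wrist_force: [0.5, -0.1, -2.6]
opening: 0.0068
yaw -102.54 torque [-0.005  0.031  0.029]
```

```bash
python3 -m creep '-10 0 0 0 0 0;-15 0 0 0 0 0;-20 0 0 0 0 0;-20 0 0 0 0 0;-20 0 0 0 0 0'|sed -n '1p;2p;4p;5p'; python3 s.py|tail -1;python3 -m creep '-20 0 0 0 0 0;-20 0 0 0 0 0;-20 0 0 0 0 0;-12 0 0 0 0 0;0 0 0 0 0 0'|sed -n '1p;2p;4p;5p'; python3 s.py;python3 - <<'E'
from h import *
a=camera('side');cv2.imwrite('pics/side10.png',cv2.resize(a[80:290,270:450,::-1],None,fx=3.3,fy=2.8))
o=env.observe();m=R.from_rotvec(o['ee_rot']).as_matrix()
print((m.T@(np.array([.529,.097,.108])-o['ee_pos'])*1000).round(1))
E
```

```text
time: 19.27
ee_pos: [0.507, -0.2012, 0.2125]
wrist_force: [0.3, 0.4, -3.3]
opening: 0.0068
yaw -102.56 torque [ 0.032 -0.104  0.001]
time: 19.9
ee_pos: [0.5074, -0.2013, 0.284]
wrist_force: [-1.1, 0.2, -3.3]
opening: 0.0067
t 19.9 p [ 0.5074 -0.2013  0.284 ] x [ 0.002 -0.001 -1.   ] y [-0.217 -0.976  0.   ] z [-0.976  0.217 -0.002] F [-1.1  0.2 -3.3] op 0.0067 q [ 0.26  0.32  0.05  1.98 -0.02  0.84 -1.47]
yaw -102.56 torque [-0.016  0.024 -0.025]
[ 175.  -295.8   43.2]
```

View pics/side10.png

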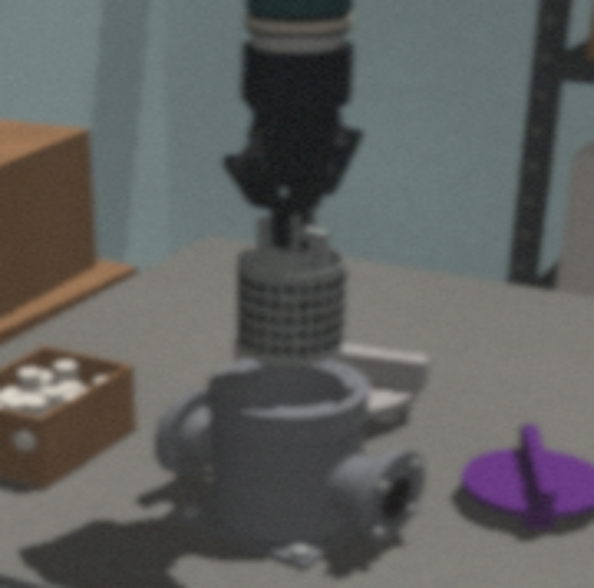

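The basket hangs upright, clear above the pot (bottom at about (290,355), mouth at about (290,385) in the crop). Carrying it over.

```bash
python3 -m creep '0 -15 3 0 0 0;0 -30 5 0 0 0;0 -35 5 0 0 0;0 -35 5 0 0 0;0 -35 5 0 0 0'|sed -n '1p;2p;4p;5p';python3 -m creep '0 -35 5 0 0 0;0 -35 5 0 0 0;0 -35 5 0 0 0;0 -25 3 0 0 0;0 -11 2 0 0 0'|sed -n '1p;2p;4p;5p';python3 -m creep '15 0 0 0 0 0;30 0 0 0 0 0;30 0 0 0 0 0;30 0 0 0 0 0;20 0 0 0 0 0'|sed -n '1p;2p;4p;5p';python3 -m creep '20 0 0 0 0 0;10 0 0 0 0 0;5 0 0 0 0 0;0 0 0 0 0 0'|sed -n '1p;2p;4p;5p';python3 s.py;python3 - <<'E'
from h import *
a=camera('side');cv2.imwrite('pics/side11.png',cv2.resize(a[200:440,160:400,::-1],None,fx=3,fy=2.5))
E
```

```text
time: 20.58
ee_pos: [0.5163, -0.0472, 0.2819]
wrist_force: [0.6, 0.6, -2.4]
opening: 0.0068
time: 21.2
ee_pos: [0.5273, 0.0951, 0.282]
wrist_force: [-0.0, -0.7, -2.7]
opening: 0.0069
time: 21.82
ee_pos: [0.5268, 0.0898, 0.1553]
wrist_force: [-0.1, -0.4, -3.1]
opening: 0.0067
time: 22.32
ee_pos: [0.5283, 0.0918, 0.1228]
wrist_force: [-0.0, 0.9, -2.8]
opening: 0.0068
t 22.32 p [0.5283 0.0918 0.1228] x [-0. -0. -1.] y [-0.218 -0.976  0.   ] z [-0.976  0.218 -0.   ] F [-0.   0.9 -2.8] op 0.0068 q [-0.22  0.54 -0.05  2.12  0.05  0.48 -2.1 ]
yaw -102.59 torque [ 0.035 -0.025  0.067]
```

View pics/side11.png

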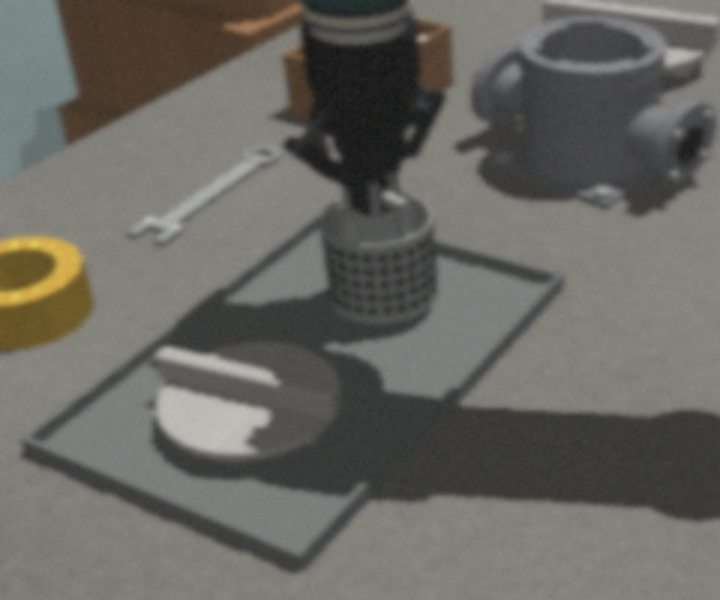

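Expected touchdown is at TCP z≈0.108, so I'll lower the last part softly.

```bash
python3 -m creep '5 0 0 0 0 0;5 0 0 0 0 0;0 0 0 0 0 0'|sed -n '1p;2p;4p;5p';python3 -m creep '2 0 0 0 0 0;0 0 0 0 0 0'|sed -n '1p;2p;4p;5p';python3 -m creep '2 0 0 0 0 0;0 0 0 0 0 0'|sed -n '1p;2p;4p;5p';python3 -m creep '1.5 0 0 0 0 0;0 0 0 0 0 0'|sed -n '1p;2p;4p;5p'; python3 s.py|tail -1
```

```text
time: 22.75
ee_pos: [0.5279, 0.0922, 0.1124]
wrist_force: [0.6, 0.0, -3.3]
opening: 0.0067
time: 23.0
ee_pos: [0.5282, 0.0922, 0.1107]
wrist_force: [-0.4, 0.8, -3.3]
opening: 0.007
time: 23.25
ee_pos: [0.5282, 0.0922, 0.1087]
wrist_force: [0.3, 0.3, -2.4]
opening: 0.0067
time: 23.5
ee_pos: [0.5283, 0.0921, 0.1081]
wrist_force: [-1.6, -0.2, 4.1]
opening: 0.0071
yaw -102.57 torque [-0.125  0.42   0.01 ]
```

```bash
python3 -m creep '0 0 0 0 0 0; 0 0 0 0 0 0;0 0 0 0 0 0;0 0 0 0 0 0' 50|sed -n '1p;2p;4p;5p';python3 -m creep '-5 0 0 0 0 0;-15 0 0 0 0 0;-25 0 0 0 0 0;-40 0 0 0 0 0;-40 0 0 0 0 0'|sed -n '1p;2p;4p;5p';python3 -m creep '-20 40 0 0 0 0;0 40 0 0 0 0;0 40 0 0 0 0;0 40 0 0 0 0;0 40 0 0 0 0'|sed -n '1p;2p;4p;5p';python3 -m creep '0 40 0 0 0 0;0 40 0 0 0 0;0 0 0 0 0 0;0 0 0 0 0 0'|sed -n '1p;2p;4p;5p'
python3 - <<'E'
from h import *
a=camera('side');cv2.imwrite('pics/side12.png',cv2.resize(a[200:440,160:400,::-1],None,fx=3,fy=2.5))
a=camera('top');cv2.imwrite('pics/top12.png',a[:,:,::-1])
E
```

```text
time: 24.0
ee_pos: [0.5284, 0.0923, 0.1073]
wrist_force: [-0.2, -0.1, -0.0]
opening: 0.043
time: 24.62
ee_pos: [0.5282, 0.0922, 0.2344]
wrist_force: [0.3, -0.7, 0.9]
opening: 0.0427
time: 25.25
ee_pos: [0.4845, -0.1042, 0.2535]
wrist_force: [0.7, 0.1, 0.5]
opening: 0.0426
time: 25.75
ee_pos: [0.4676, -0.1806, 0.253]
wrist_force: [-0.4, 0.7, -1.3]
opening: 0.0426
```

View pics/side12.png

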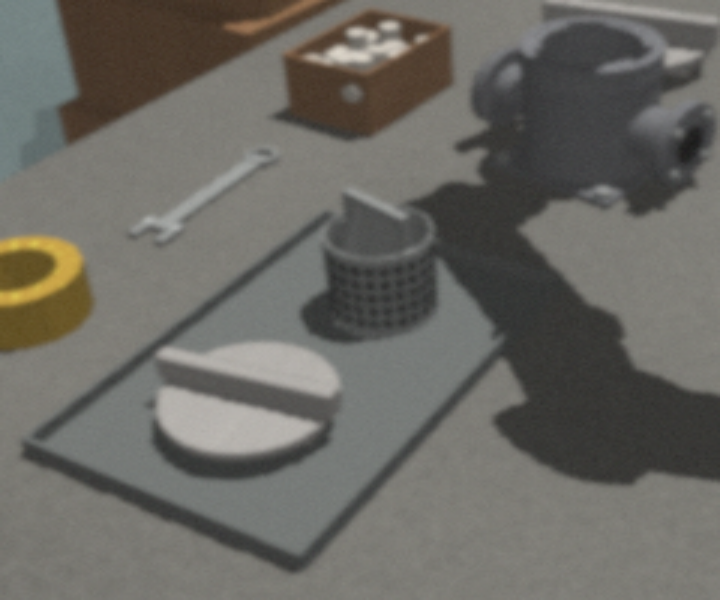

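View pics/top12.png

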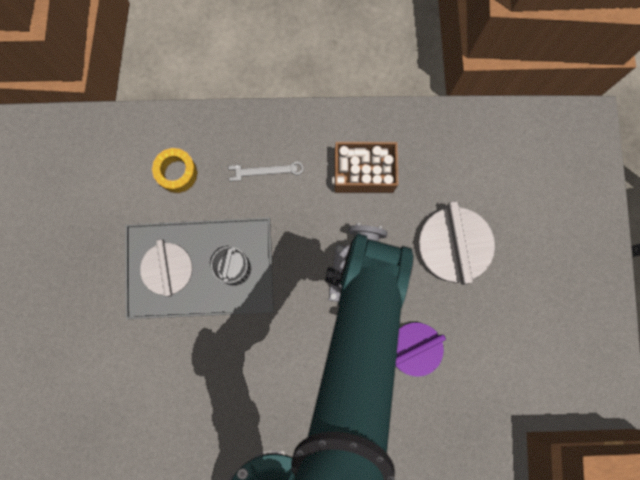

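The lid (166,268) and the basket (230,264) both stand level in the tray, clear of each other and of the walls. The tape, spanner and carton are where they were, and the arm is clear of everything. Handing in.

Run:
```python
from cell import workorder
print(workorder.close_job())
```

```text
the job is handed in; nothing more can be done
None
```

The lid and the basket are both off the pot and standing upright in the drip tray, and the job is handed in. The system reported no verdict.

- **Lid:** I gripped the bar of the smaller white lid, the one in the pot, and turned it anticlockwise about 1.07 rad. There the torque rose from about 0.15 to 1.6 Nm, which I took as the stop. I eased back slightly and lifted. The lid bound a little for the first 15 mm (up to 10 N, slight tilt in the picture), then came free. It was set down bar-up in the half of the tray away from the pot, pressed at about 12 N and released.
- **Basket:** I drew it out by the bail until its bottom was about 0.18 m up. I then set it upright in the half of the tray nearer the pot, pressed at about 4 N, and released it.
- **Last checks:** The final pictures from both cameras show both pieces level, inside the walls and apart from each other. The carton, tape roll and spanner look unmoved by eye; I did not measure them. The gripper is clear of everything, and the job took about 26 s of the 72 s. No check failed.

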